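# Lid a slotted instrument cassette and latch it

## Robot

A 7-joint arm with a two-finger parallel gripper is mounted at the origin on a cart in front of the work surface, level with it; the furniture and walls round the work are solid. World frame = base frame: x ahead of the robot, y to its left, z up, the work surface at z = 0. Lengths are in m, angles in rad, forces in N, time in s.
With the tool pointing down it reaches from about 0.425 to 0.875 m from the base axis. Payload 9.9 kg.
Tool frame: the origin (TCP) lies at the very end of the fingers, on their centre line; the grasp point (between the pads) lies 19 mm behind it; z points along the fingers, y is the line along which they close (so a half turn about z gives the same grasp; the last joint's range is limited). The gripper opens to 85 mm and grips with 20 to 120 N. Pads are 22 mm wide; open, the fingers measure 114 mm over their backs; the gripper's body (76 mm by 85 mm) begins 54 mm behind the grasp point. The pads swing forward as they close: fully open they stand 13 mm farther back than shut.
Start: joints at [-1.22, 0.576, 0.025, 1.437, -0.015, 1.129, -0.057], TCP at [0.284, 0.612, 0.231] pointing down, gripper open.
Joint ranges: [-2.76, 2.76], [-0.34, 2.15], [-1.52, 1.57], [0.19, 2.46], [-1.09, 4.23], [0.17, 1.99], [-2.82, 2.82]. Speed limits (rad/s): [2.22, 2.22, 3.01, 3.01, 3.14, 3.14, 3.14].

## Interface

Orientations are given as [roll, pitch, yaw] about the fixed x, y, z axes, in that order (R = Rz(yaw) Ry(pitch) Rx(roll)).
In Python, from station import bot gives the robot as it stands. The module is installed in compiled form; this text tells all that it offers.
- The arm moves only by the shell command python3 -m crank 'ROWS' [FORCE]. ROWS is JSON, one flat list of numbers, 5 for each row, row after row: the finger opening in cm, from 0 to 8.54, then the shift along the tool's x, y, z in cm, then the turn about the tool's z in rad. In form: [fingers, dx, dy, dz, roll, fingers, dx, dy, dz, roll, ...]. A call has 1 to 12 rows; each row is the pose to reach, as a shift and turn from the pose commanded when the call began, along the tool's axes at that moment; what a row does not reach only later rows make up. A row lasts 1/10 s, in which the tool goes at most 50 mm and 8.59 degrees, less where a joint would pass 70% of its speed; a pose out of reach is approached as far as the arm can. A call with a gripper value outside its range is refused whole. The fingers move at their own pace and stop on an object; FORCE is the grip in N (left out, the last holds). Time passes only in rows, so rows that repeat a pose let the fingers close. It gives the time, the measured TCP pose, the force, the opening and the grip force at its end, in the units of the state.
- bot.sense(): the state, without advancing time (a new reading comes with each control period).
- bot.snapshot(name): name is "scene" or "top" or "wrist"; returns a dict with "pixels" (400x640x3 uint8, red, green, blue), "mtx" (3x3 intrinsics, pixels), "dist" ([k1, k2, p1, p2, k3] as OpenCV has them; the pictures are not rectified), "extrinsics" (4x4, takes a point from world to camera coordinates). Camera axes: x right, y up, looking along -z (the intrinsics and any distortion apply to the point x, -y, -z); pixel columns grow to the right and rows downward; lengths in m; the calibration is good to about 2 mm. A picture is of the moment at which its call begins. There is no depth.
- bot.sign_off(): hands the job in; it is judged then, once.
Trained networks look in a picture, given as the dict that the camera call returned (one of the last four; its "shot" number tells which), for a name from the list of things; names that differ only in an ending like _2 or _b are one class to them, and where a whole thing is asked for, a point or a joint stands for the part that bears it (a point fixed in the world has none). Each returns a list of dicts, best first, with "conf" (0 to 1); they miss things now and then, are a little off and sometimes report something else, mostly with a low value. They report only what shows in the picture. A call takes as long as a camera call.
- bot.search_frame(name, picture): "uv" ([column, row] in pixels, amid what is visible of it).
- bot.regions_of(name, picture): "region" (400x640 bool, what is visible of it) and "uv" ([column, row] in pixels, amid what is visible of it).
- bot.landmark_of(name, picture): "uv" ([column, row] in pixels: a listed point, or the origin of a listed thing).
The state is a dict: "t": time; "q": joint angles; "joint_vel": joint speeds; "joint_efforts": joint torques, N m; "tool_pos": TCP position; "tcp_rot": TCP orientation; "contact_force": force on the tool from outside, world axes, zero at the start; "moment": the same for the moment, N m; "gripper_width": finger opening in m; "finger_force": force on a finger pad.
Only numpy, scipy, OpenCV 4.12 (cv2) and the standard library are available. Lean on these libraries where they do the work, as an engineer would, in place of code of your own. Each camera call takes 0.05 s, during which the arm holds its last target. There are 200 camera calls.

## Task

The forceps are back in the slotted steel cassette, and it has to be shut before it goes to be sterilised. Its thin blue lid lies flat on the closed grey case, sunk between two ribs so that fingers cannot get at its sides: slide it along until one end sticks out past the case's right-hand edge, take it there by its two long sides, put its other end under the keeper lip at the far end of the cassette and lower the near end behind the step so that the lid lies flat on the rim. Then swing the dark latch over the lid to its stop, let go, and leave the other things on the table where they are.

Things in the scene. Friction and masses are not known exactly. Their poses are not given: they have to be found in the camera images.
- lid: Flat blue slotted plate, 160 mm long (x), 56 wide (y), 3 thick, 85 to 170 g, both ends alike. Origin: centre of the underside, z up. Starts flat on the case between its two ribs, its length along them. It cannot be gripped there; fingertips pressed on it with 4 to 12 N drag it along (they hold better than the smooth case does). It tips if its centre passes the edge.
- case: Grey moulded carrying case, closed; heavy, does not move. 300 x 304 mm, its flat top 76 mm above the worktop. Two moulded ribs, 9 mm high, 10 mm wide, 68 mm apart inside, run along y on top and end 8 mm short of the edge at either side; the lid lies between them. Origin at the centre of the underside, x away from the robot, y to the robot's left, z up.
- case_edge (a point): Where the middle line between the two ribs meets the end of the case's flat top at its right-hand (-y) side, 76 mm above the worktop; axes as the case's, the edge runs along x. Beyond it the rounded side drops away; at 10 mm below the top it reaches 8 mm further out, lower down 12 mm.
- cassette: Slotted steel tray with forceps in it, held fast on a green mat 246 x 96 x 3 mm. Origin on the worktop under the middle of the tray, x along it towards the keeper end (away from the robot), y left, z up. The walls are 176 mm long but only 44 mm wide outside, so a lid on the rim (36 mm above the worktop) overhangs them 6 mm on each long side and fingers pass outside the walls.
- seat (a point): Point on the plane of the cassette's rim, 36 mm above the worktop, midway between the stop wall at the far end and the step at the near end; axes as the cassette's. The seated lid's origin lies here within its play, either end first.
- keeper (a point): Middle of the front edge of the keeper lip's level underside, at the far end: 68 mm from the seat along x, 7 mm above the rim. A turned-up mouth reaches 9 mm nearer, 12 mm above the rim there; all is below 18 mm above the rim. The stop wall is 13 mm behind this point. Cheeks 61 mm apart guide the lid's sides from 2 mm before this point, flared to 71 mm at 14 mm before it.
- step (a point): Middle of the top edge of the step at the near end, 81 mm from the seat along -x; it stands 4 mm above the rim and has returns 7 mm long, 62 mm apart, beside the lid's corners. Between step and stop the lid has 2.5 mm of play. With the far end pushed to the stop, the near end, held a few mm above the step, can be let down behind it; level, the lid does not fit under the lip above the step.
- latch (a joint): Hinge of the dark quarter-turn latch at the near end of the cassette, upright axis. 0 = open, pointing to the cassette's -y (right); grows counter-clockwise seen from above; 1.57 = closed at its stop, pointing along +x over the lid. Starts between 0 and 0.15. Stiff (0.06 N m), stays where left. It passes 2 mm above a seated lid and hits one that is not down.
- latch_pivot (a point): On the latch's axis, at the underside of its bar, 112 mm from the seat along -x and 5 mm above the rim. The bar is 13 mm wide, 4 mm thick and reaches 62 mm from the axis.
- latch_tab (a point): Middle of the upright finger tab on the latch bar, 54 mm from the axis: 14 mm long along the bar, 4 mm thick; this point lies 12 mm above the bar's underside, the tab's top 10 mm above this point. Push or pinch it here. Its x points along the bar, z up.
- tape_roll: Roll of tape, 54 mm across, 12 mm high, lying on the back left of the case. Origin under its centre. Leave alone.
- pen_torch: White pen torch, 121 mm long, lying on the back right of the case. Leave alone.
- kidney_dish: Steel kidney dish, 104 x 194 x 33 mm, on the worktop behind the cassette; it does not move.
- laryngoscope: Black folded laryngoscope, 63 x 126 x 27 mm, on the worktop in front of the case. Leave alone.
- airway: Green oral airway, 66 x 76 x 12 mm, in front of the case. Leave alone.
- needle_box: Needle carton, 40 x 75 x 26 mm, at the right-hand edge of the worktop. Leave alone.
- syringe: Syringe, 36 x 124 x 18 mm, at the front left of the worktop. Leave alone.

How it is judged:
By the outcome, as a careful person would: the job done as asked, in the order asked, and still so for the second after the job is handed in, with the robot touching nothing.
It also fails if it takes over 72 s, if anything falls off the work surface, if the arm or the gripper's body presses on something with over 40 N, if the wrist force passes 120 N, or if a joint passes its speed limit or range.

## Working session

There is one attempt and no reset: what is moved stays moved. The work goes in short steps, Python scripts to look and compute and a shell command to move; the robot and the scene stay as the last step left them, time stands still between calls to the robot, and variables do not carry over. Pictures are saved under pics/ and viewed, at most 10 in all, crops included, and the job is handed in when it is done.

```bash
mkdir -p pics
cat > h.py <<'E'
import numpy as np, cv2
from station import bot
from scipy.spatial.transform import Rotation as R
def snap(n,save=None):
    p=bot.snapshot(n)
    if save: cv2.imwrite('pics/'+save,cv2.cvtColor(np.asarray(p['pixels']),cv2.COLOR_RGB2BGR))
    return p
def ray(p,uv):
    u=cv2.undistortPoints(np.array([[uv]],float),np.array(p['mtx']),np.array(p['dist']))[0,0]
    E=np.array(p['extrinsics']); d=E[:3,:3].T@np.array([u[0],-u[1],-1]); o=-E[:3,:3].T@E[:3,3]
    return o,d/np.linalg.norm(d)
def atz(p,uv,z):
    o,d=ray(p,uv); return o+d*(z-o[2])/d[2]
def tri(obs):
    A=0;b=0
    for p,uv in obs:
        o,d=ray(p,uv); M=np.eye(3)-np.outer(d,d); A=A+M; b=b+M@o
    x=np.linalg.solve(A,b)
    return x,[1000*np.linalg.norm((np.eye(3)-np.outer(ray(p,uv)[1],ray(p,uv)[1]))@(x-ray(p,uv)[0])) for p,uv in obs]
def proj(p,X):
    E=np.array(p['extrinsics']); c=E[:3,:3]@np.array(X)+E[:3,3]
    return cv2.projectPoints(np.array([[c[0],-c[1],-c[2]]]),np.zeros(3),np.zeros(3),np.array(p['mtx']),np.array(p['dist']))[0].ravel()
def T(): # tool axes
    s=bot.sense(); r=s['tcp_rot']; return np.array(s['tool_pos']),R.from_euler('xyz',r).as_matrix(),s
E
cat > a.py <<'E'
from h import *
np.set_printoptions(precision=4,suppress=True)
ps={n:snap(n,n+'0.png') for n in('scene','top','wrist')}
t,M,s=T(); print(s['t'],t,s['tcp_rot'],'\n',M,s['contact_force'],s['gripper_width'])
for n in 'lid case case_edge cassette seat keeper step latch latch_pivot latch_tab tape_roll pen_torch'.split():
    o=[]
    for k,p in ps.items():
        r=bot.landmark_of(n,p)
        if r: 
            print(n,k,np.round(r[0]['uv'],1),round(r[0]['conf'],2),end=' | ')
            if r[0]['conf']>.4:o.append((p,r[0]['uv']))
    print()
    if len(o)>1: print('   ',*tri(o))
for k in ps: print(k,np.round(ray(ps[k],[320,200]),3))
E
python3 a.py
```

```text
0.15 [0.2842 0.6119 0.2306] [-3.1403  0.0001  2.7069] 
 [[-0.907   0.4212 -0.0004]
 [ 0.4212  0.907  -0.0012]
 [-0.0001 -0.0013 -1.    ]] [ 0.0933 -0.0297 -0.4169] 0.0853068782600241
lid scene [273.8 181.6] 0.67 | lid top [230.9 194.9] 0.76 | 
    [0.5709 0.1245 0.072 ] [np.float64(0.1651651795750892), np.float64(0.1651651795750511)]
case scene [284.2 199.2] 0.68 | case top [242.1 193.9] 0.96 | 
    [0.5887 0.1056 0.0052] [np.float64(1.7675007737689934), np.float64(1.7675007737690662)]
case_edge scene [316.8 196.1] 0.62 | 
cassette scene [368.8 255.2] 0.98 | cassette top [422.4 175.5] 0.69 | 
    [ 0.5587 -0.308   0.0152] [np.float64(85.42396060149255), np.float64(85.42396060149231)]
seat scene [364.8 245.2] 0.94 | seat top [384.1 227. ] 0.94 | 
    [ 0.4813 -0.2549  0.0359] [np.float64(5.260875428379735), np.float64(5.260875428379769)]
keeper scene [378.  229.1] 0.58 | keeper top [378.3 205.2] 0.88 | 
    [ 0.5423 -0.2497  0.0464] [np.float64(4.581640083622235), np.float64(4.581640083622159)]
step scene [348.  259.9] 0.65 | step top [385.3 256.8] 0.6 | 
    [ 0.4047 -0.2521  0.0377] [np.float64(6.777466101350041), np.float64(6.777466101350184)]Traceback (most recent call last):
  File "a.py", line 8, in <module>
    r=bot.landmark_of(n,p)
ValueError: it knows: airway, case, case_edge, cassette, keeper, kidney_dish, laryngoscope, latch_pivot, latch_tab, lid, needle_box, pen_torch, seat, step, syringe, tape_roll
```

```bash
sed -i 's/ latch latch_pivot/ latch_pivot/; s/0.png/1.png/' a.py; python3 a.py | tail -12
```

```text
latch_tab scene [366.  269.5] 0.57 | latch_tab top [382.9 227.2] 0.54 | 
    [ 0.489  -0.2616 -0.0464] [np.float64(9.835440359489194), np.float64(9.835440359489207)]
tape_roll scene [278.8 158.2] 0.58 | tape_roll top [195.1 146.2] 0.72 | 
    [0.703  0.2145 0.0739] [np.float64(3.6711403493580286), np.float64(3.671140349358054)]
pen_torch scene [316.2 170. ] 0.62 | pen_torch top [259.5 142.9] 0.78 | 
    [0.7033 0.054  0.073 ] [np.float64(2.172354360962096), np.float64(2.1723543609620233)]
scene [[-0.393 -0.725  0.769]
 [ 0.701  0.492 -0.516]]
top [[ 0.335 -0.074  1.149]
 [ 0.197 -0.022 -0.98 ]]
wrist [[ 0.224  0.639  0.373]
 [ 0.233 -0.119 -0.965]]
```

View pics/scene0.png

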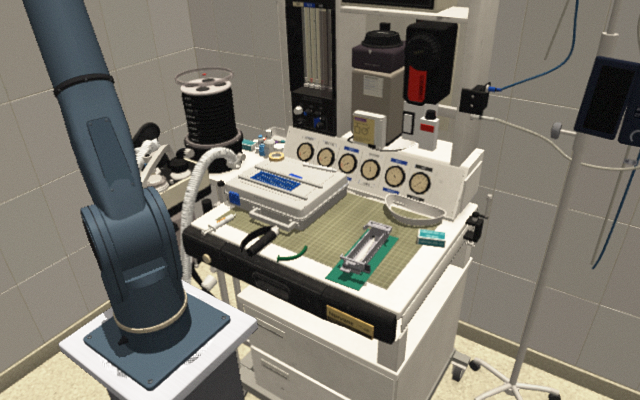

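View pics/top0.png

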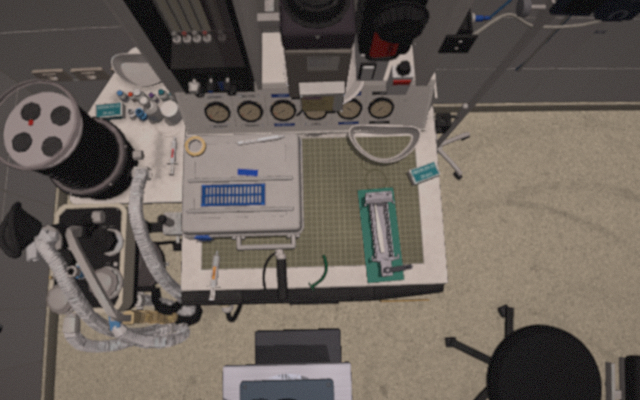

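The scene view shows the lid at about (272,183) on the case and the cassette at about (367,248) on its mat. In the top view the lid is at (233,195), the case's right edge is near column 300, and the latch points right at (397,268). I'll move above the case for wrist views.

```bash
python3 -m crank '[8.5,0,0,-5,0, 8.5,0,0,-10,0, 8.5,-49.6,-38.9,-10,1.136, 8.5,-49.6,-38.9,-10,1.136, 8.5,-49.6,-38.9,-10,1.136, 8.5,-49.6,-38.9,-10,1.136, 8.5,-49.6,-38.9,-10,1.136, 8.5,-49.6,-38.9,-10,1.136, 8.5,-49.6,-38.9,-10,1.136, 8.5,-49.6,-38.9,-10,1.136, 8.5,-49.6,-38.9,-10,1.136, 8.5,-49.6,-38.9,-10,1.136]'; python3 -c "
from h import *
t,M,s=T();print(t,s['tcp_rot'],M)
print(M.T@(np.array([.57,.03,.27])-t)*100)"
```

```text
t: 4.2
tool_pos: [0.5117, 0.1649, 0.3316]
tcp_rot: [3.141, -0.0, 1.571]
contact_force: [1.8, 1.0, -0.8]
gripper_width: 0.085
finger_force: 0.0
[0.51172611 0.16490398 0.33163645] [ 3.14095394e+00 -4.44619052e-04  1.57112063e+00] [[-3.24301291e-04  9.99999744e-01  6.38571458e-04]
 [ 9.99999849e-01  3.24017271e-04  4.44826059e-04]
 [ 4.44619037e-04  6.38715619e-04 -9.99999697e-01]]
[-13.49502645   5.81907908   6.16136391]
```

```bash
cat > b.py <<'E'
import sys,pickle,os
from h import *
names=sys.argv[2].split(','); f=sys.argv[1]
p=snap('wrist',f+'.png'); db=pickle.load(open('db','rb')) if os.path.exists('db') else []
q={k:p[k] for k in('mtx','dist','extrinsics')}; 
for n in names:
    r=bot.landmark_of(n,p)
    if r and r[0]['conf']>.3: print(n,np.round(r[0]['uv'],1),round(r[0]['conf'],2)); db.append((f,n,q,r[0]['uv']))
    o=[(d[2],d[3]) for d in db if d[1]==n]
    if len(o)>1: x,e=tri(o); print('  tri',n,np.round(x,4),np.round(e,1))
pickle.dump(db,open('db','wb')); t,M,s=T(); print(s['t'],np.round(t,4),np.round(s['contact_force'],1))
E
python3 b.py w1 lid,case_edge; python3 -m crank '[8.5,-4.5,2,2,0, 8.5,-9,4,4,0, 8.5,-13.5,5.8,6.2,0, 8.5,-13.5,5.8,6.2,0,8.5,-13.5,5.8,6.2,0,8.5,-13.5,5.8,6.2,0]'; python3 b.py w2 lid,case_edge
```

```text
lid [368.  200.5] 0.57
case_edge [363.4 302.6] 0.62
4.35 [0.5125 0.1626 0.3317] [-0.1  0.5 -0.3]
t: 4.95
tool_pos: [0.5691, 0.0338, 0.2695]
tcp_rot: [-3.141, -0.001, 1.573]
contact_force: [0.4, -0.3, 0.2]
gripper_width: 0.0852
finger_force: 0.0
lid [323.8  92.6] 0.93
  tri lid [0.5694 0.1235 0.0824] [0.7 0.7]
case_edge [321.2 236.4] 0.67
  tri case_edge [ 0.5679 -0.0328  0.0795] [2.2 2.2]
5.1 [0.5691 0.0339 0.2699] [-0.7 -0.1  0.8]
```

View pics/w2.png

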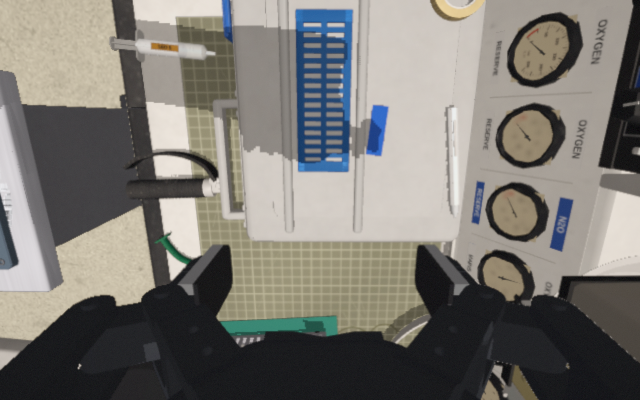

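The lid covers rows 9–171 and columns 296–352. The ribs are at columns 289 and 361, ending at row 232, and the case edge is near row 240, level with the network's reports.

Run:
```python
from h import *
import pickle
db=pickle.load(open('db','rb')); q=[d for d in db if d[0]=='w2'][0][2]
for n,uv,z in [('lid R end',(324,171),.079),('lid L end',(324,9),.079),('lidx-',(296,92),.079),('lidx+',(352,92),.079),('edge',(324,240),.076),('edgeNN',(321.2,236.4),.076),('rib-end',(289,232),.085),('rib+end',(359,232),.085),('ribinner-',(294,150),.085),('ribinner+',(355,150),.085),('lidNN',(323.8,92.6),.076)]: print(n,np.round(atz(q,uv,z),4))
t,M,s=T(); print(t,np.round(M.T@(np.array([.5695,.14,.10])-t)*100,2))
```

```text
lid R end [0.5691 0.0421 0.079 ]
lid L end [0.5688 0.2003 0.079 ]
lidx- [0.5402 0.124  0.079 ]
lidx+ [0.5976 0.1241 0.079 ]
edge [ 0.5693 -0.0399  0.076 ]
edgeNN [ 0.566  -0.0354  0.076 ]
rib-end [ 0.5296 -0.0266  0.085 ]
rib+end [ 0.6088 -0.0265  0.085 ]
ribinner- [0.5374 0.0655 0.085 ]
ribinner+ [0.6017 0.0656 0.085 ]
lidNN [0.5687 0.1237 0.076 ]
[0.56912767 0.03389501 0.26991885] [10.59  0.06 17.  ]
```

```bash
python3 -m crank '[0,4.5,0,4,0, 0,9,0,8,0, 0,11.1,0,12,0, 0,11.1,0,16,0, 0,11.1,0,17.5,0, 0,11.1,0,18.2,0,0,11.1,0,18.2,0,0,11.1,0,18.2,0,0,11.1,0,18.2,0]' 40; python3 -c "
from h import *
t,M,s=T();print(t,s['contact_force'])"
```

```text
t: 6.0
tool_pos: [0.5702, 0.1427, 0.089]
tcp_rot: [3.139, -0.001, 1.571]
contact_force: [0.6, 0.6, -0.8]
gripper_width: -0.0002
finger_force: 0.0
[0.57017372 0.14271018 0.08897002] [ 0.63516358  0.56438706 -0.78287067]
```

```bash
python3 -m crank '[0,0,0,0.2,0,0,0,0,0.5,0,0,0,0,0.7,0,0,0,0,0.8,0,0,0,0,0.9,0,0,0,0,0.9,0]' | grep -E "pos|force"; python3 -m crank '[0,0,0,0.05,0,0,0,0,0.1,0,0,0,0,0.1,0]' | grep -E "pos|force"
```

```text
tool_pos: [0.5691, 0.1426, 0.079]
contact_force: [-3.6, -0.5, 10.0]
finger_force: 5.3
tool_pos: [0.5691, 0.1426, 0.079]
contact_force: [-7.1, -0.9, 20.0]
finger_force: 10.7
```

```bash
python3 -m crank '[0,0,0,-0.11,0,0,-0.5,0,-0.11,0,0,-1.5,0,-0.11,0,0,-2.5,0,-0.11,0,0,-3.5,0,-0.11,0,0,-4.5,0,-0.11,0,0,-5,0,-0.11,0,0,-5,0,-0.11,0]' | grep -E "pos|force"; python3 b.py w3 lid,case_edge | grep -v tri
```

```text
tool_pos: [0.5701, 0.0914, 0.0791]
contact_force: [-0.1, -1.8, 7.7]
finger_force: 4.1
7.85 [0.5701 0.0915 0.0791] [ 0.5 -2.5  8.1]
```

View pics/w3.png

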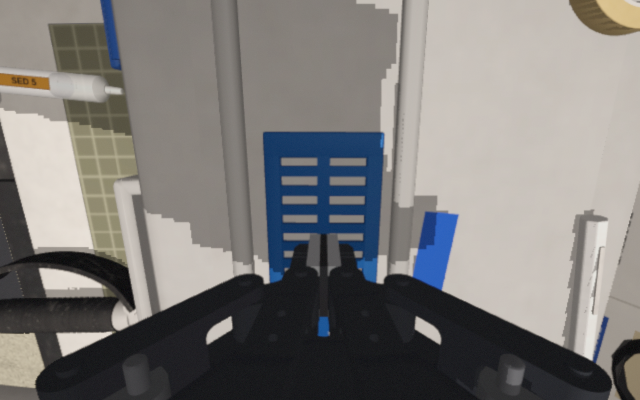

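The lid's left end is now at row 132, columns 265–383, straight between the ribs. I'll check how far it followed.

```bash
cat > w.py <<'E'
import sys,json,pickle
from h import *
q=[d for d in pickle.load(open('db','rb')) if d[0]==sys.argv[1]][0][2] if sys.argv[1]!='now' else bot.snapshot('wrist')
for a in sys.argv[2:]: u,v,z=map(float,a.split(',')); print(a,np.round(atz(q,(u,v),z),4))
E
python3 w.py now 324,132,.079 265,132,.079 383,132,.079
```

```text
324,132,.079 [0.5698 0.15   0.079 ]
265,132,.079 [0.5431 0.15   0.079 ]
383,132,.079 [0.5964 0.1499 0.079 ]
```

```bash
python3 -m crank '[0,-0.5,0,0,0,0,-1.5,0,0,0,0,-2.5,0,0,0,0,-3.5,0,0,0,0,-4.5,0,0,0,0,-5.5,0,0,0,0,-6.5,0,0,0,0,-7.5,0,0,0,0,-8.2,0,0,0,0,-8.4,0,0,0,0,-8.4,0,0,0,0,-8.4,0,0,0]' | grep -E "pos|force"; python3 b.py w4 lid,case_edge | grep -v tri
python3 - <<'E'
from h import *
p=snap('wrist'); q=cv2.cvtColor(np.asarray(p['pixels']),cv2.COLOR_RGB2HSV)
m=(q[...,0]>100)&(q[...,0]<125)&(q[...,1]>150)
r=bot.regions_of('lid',p)
for x in r[:1]:
    a=np.array(x['region']); ys,xs=np.nonzero(a); print(x['conf'],xs.min(),xs.max(),ys.min(),ys.max())
    for v in (ys.min(),ys.min()+2): print(atz(p,((xs.min()+xs.max())/2,v),.079))
E
```

```text
tool_pos: [0.5701, 0.008, 0.0791]
contact_force: [0.6, -0.1, 8.4]
finger_force: 4.2
9.25 [0.5701 0.008  0.0791] [-0.2 -1.3  8.5]
0.56 263 385 130 336
[0.56970723 0.06741497 0.079     ]
[0.56970685 0.06653174 0.079     ]
```

```bash
python3 -m crank '[0,0,0,-1,0,0,0,0,-5,0,8.5,-2,0,-9,0,8.5,-7.6,0,-12,0,8.5,-7.6,0,-12,0,8.5,-7.6,0,-12,0,8.5,-7.6,0,-12,0]' | grep -E "pos|force"; python3 b.py w5 lid,case_edge
```

```text
tool_pos: [0.5688, -0.0666, 0.1979]
contact_force: [-0.0, 0.7, -0.4]
finger_force: 0.0
lid [327.1 131.1] 0.76
  tri lid [0.5737 0.0725 0.0206] [34.1 55.4 87.6]
case_edge [321.9 159.5] 0.98
  tri case_edge [ 0.5678 -0.0362  0.0737] [2.9 1.8 1.2]
10.2 [ 0.5688 -0.0657  0.1974] [ 0.1  0.7 -0.5]
```

View pics/w5.png

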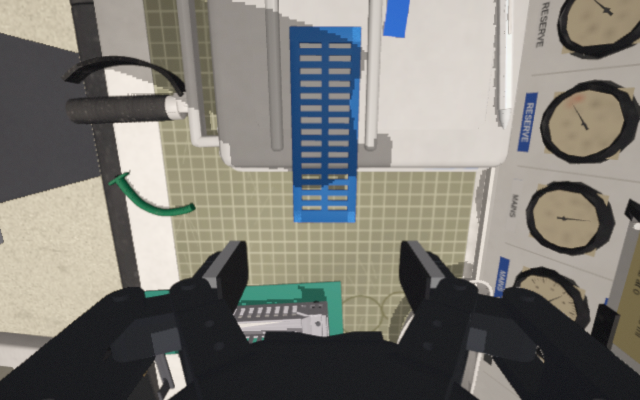

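The lid now sticks out past the edge. Its right end is at row 221 (columns 293–355), its left end at row 27, and the case edge is around row 160–168.

```bash
python3 w.py w5 293,221,.079 355,221,.079 290,27,.079 361,27,.079 322,160,.076 322,168,.066; python3 -c "
from h import *
t,M,s=T(); print(np.round(t,4),np.round(M.T@(np.array([.5695,-.068,.0595])-t)*100,2), s['tcp_rot'])"
```

```text
293,221,.079 [ 0.5408 -0.0913  0.079 ]
355,221,.079 [ 0.5963 -0.0913  0.079 ]
290,27,.079 [0.5425 0.0656 0.079 ]
361,27,.079 [0.597  0.0656 0.079 ]
322,160,.076 [ 0.5669 -0.0371  0.076 ]
322,168,.066 [ 0.5668 -0.0456  0.066 ]
[ 0.5688 -0.0657  0.1974] [-0.24  0.09 13.79] [-3.13971022e+00 -7.00195917e-04  1.57283372e+00]
```

```bash
python3 -m crank '[8.5,-0.2,0.1,4,0,8.5,-0.2,0.1,8,0,8.5,-0.2,0.1,11,0,8.5,-0.2,0.1,13,0,8.5,-0.2,0.1,13.8,0,8.5,-0.2,0.1,13.8,0,4.5,-0.2,0.1,13.8,0,4.5,-0.2,0.1,13.8,0,4.5,-0.2,0.1,13.8,0,4.5,-0.2,0.1,13.8,0,4.5,-0.2,0.1,13.8,0]' 60
```

```text
t: 11.3
tool_pos: [0.5709, -0.0694, 0.0612]
tcp_rot: [3.14, -0.0, 1.571]
contact_force: [1.7, 1.0, 4.7]
gripper_width: 0.0535
finger_force: 62.2
```

```bash
python3 -m crank '[4.5,0,0,-0.5,0,4.5,0,0,-1.5,0,4.5,0,0,-3.5,0,4.5,0,0,-7,0,4.5,0,0,-11,0,4.5,0,0,-14,0,4.5,0,0,-14,0,4.5,0,0,-14,0,4.5,0,0,-14,0]'; python3 b.py w6 lid | grep -v tri
python3 - <<'E'
from h import *
p=snap('wrist'); a=np.array(bot.regions_of('lid',p)[0]['region']); ys,xs=np.nonzero(a)
v=ys.min(); print(xs.min(),xs.max(),v,ys.max(),[ (w,np.nonzero(a[w])[0][[0,-1]]) for w in range(v,v+40,8)])
s=snap('scene'); print(bot.landmark_of('lid',s)[:1])
E
```

```text
t: 12.2
tool_pos: [0.5693, -0.0691, 0.1995]
tcp_rot: [-3.14, -0.0, 1.571]
contact_force: [-0.4, 0.1, -1.8]
gripper_width: 0.0539
finger_force: 63.3
lid [324.1 138. ] 0.76
12.3 [ 0.5694 -0.0692  0.1992] [ 0.3 -0.3 -2. ]
245 396 0 312 [(0, array([245, 395])), (8, array([245, 396])), (16, array([245, 395])), (24, array([246, 394])), (32, array([247, 394]))]
[{'uv': [308.7, 150.8], 'conf': 0.93}]
```

View pics/w6.png

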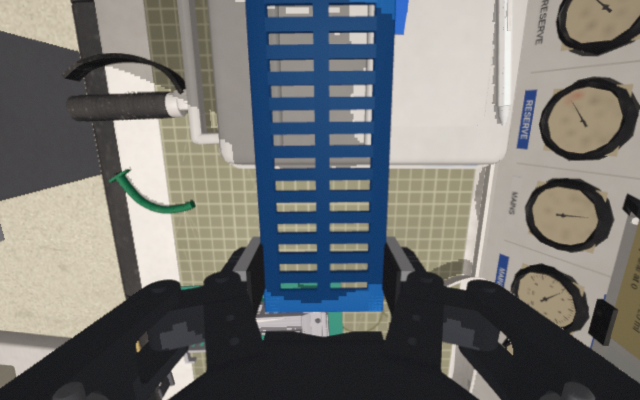

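The lid is held level by its sides at rows 250–300 and clear of the case. Next I'll look at the cassette past the lid's left side from two places.

```bash
python3 -m crank '[4.5,-4.5,2,-2,0,4.5,-9,4,-4,0,4.5,-13,6,-4,0,4.5,-13,6,-4,0,4.5,-13,6,-4,0]' |grep pos; python3 b.py w7 seat,keeper,step,latch_pivot,latch_tab;  python3 -m crank '[4.5,-4,0,0,0,4.5,-8,0,0,0,4.5,-12,1,0,0,4.5,-12,1,0,0,4.5,-12,1,0,0]' |grep pos; python3 b.py w8 seat,keeper,step,latch_pivot,latch_tab
```

```text
tool_pos: [0.6299, -0.2011, 0.2396]
seat [203.5 220.5] 0.94
keeper [259.4 212.8] 0.57
step [132.9 222. ] 0.97
latch_pivot [109.9 219.8] 0.78
latch_tab [116.  269.2] 0.82
13.3 [ 0.6302 -0.198   0.2404] [-0.8 -0.  -1.9]
tool_pos: [0.64, -0.3198, 0.2401]
seat [185.2 114.2] 0.81
  tri seat [ 0.4909 -0.2513  0.0436] [1.2 1.2]
keeper [242.4 104.9] 0.97
  tri keeper [ 0.5549 -0.2421  0.0449] [0.6 0.6]
step [105.4 117.4] 0.92
  tri step [ 0.4048 -0.254   0.0417] [0.4 0.4]
latch_pivot [ 79.8 119.9] 0.56
  tri latch_pivot [ 0.3661 -0.2564  0.0273] [1.3 1.3]
latch_tab [ 86.8 169.1] 0.78
  tri latch_tab [ 0.3841 -0.3079  0.0556] [0.3 0.3]
14.1 [ 0.6406 -0.318   0.2407] [ 0.5 -0.5 -1.4]
```

View pics/w7.png

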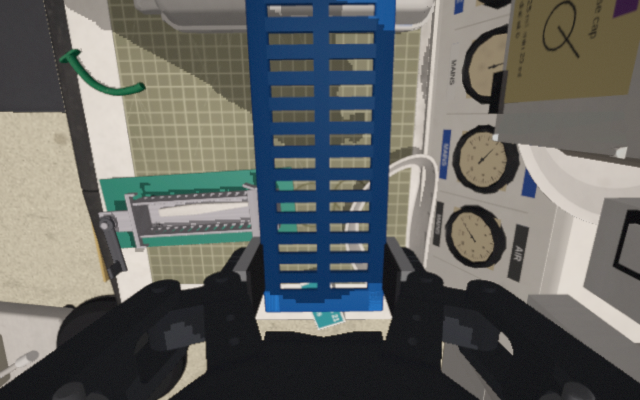

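```bash
cat > fit.py <<'E'
from h import *
import pickle
from scipy.optimize import least_squares
P={'seat':(0,0,.036),'keeper':(.068,0,.043),'step':(-.081,0,.040),'latch_pivot':(-.112,0,.041)}
def go(db,fz,loss='soft_l1',show=True):
    O=[d for d in db if d[1] in P or d[1]=='latch_tab']
    def f(v):
        r=[]
        for _,n,q,uv in O:
            l=np.array(P[n]) if n in P else np.array([-.112+.054*np.sin(v[4]),-.054*np.cos(v[4]),.053])
            c,s=np.cos(v[2]),np.sin(v[2])
            r+=list(proj(q,[v[0]+c*l[0]-s*l[1],v[1]+s*l[0]+c*l[1],l[2]+v[3]*fz])-uv)
        return np.array(r)
    S=least_squares(f,[.485,-.25,.07,0,.1],loss=loss,f_scale=1.5); v=S.x
    print('x y yaw dz latch',np.round(v,4))
    if show:
        for d,e in zip(O,f(v).reshape(-1,2)): print(d[0],d[1],np.round(e,1))
    return v
E
python3 - <<'E'
from fit import *
db=[d for d in pickle.load(open('db','rb')) if d[0] in('w7','w8')]
go(db,0); go(db,1)
for d in db[:]:
    pass
for n in('scene','top'):
    p=snap(n)
    for k in('seat','keeper','step','latch_tab'):
        r=bot.landmark_of(k,p)
        if r and r[0]['conf']>.5: db.append((n,k,{a:p[a] for a in('mtx','dist','extrinsics')},r[0]['uv']))
go(db,0)
print(bot.sense()['t'])
E
```

```text
x y yaw dz latch [ 0.4867 -0.2482  0.0683  0.      0.0618]
w7 seat [-0.3 -4.8]
w7 keeper [-0.4  0.8]
w7 step [ 1.4 -0.6]
w7 latch_pivot [-1.6  3.6]
w7 latch_tab [-0.4  0.2]
w8 seat [-2.3 -2.8]
w8 keeper [0.9 1.5]
w8 step [ 2.5 -0.3]
w8 latch_pivot [-0.2 -0.6]
w8 latch_tab [0.5 0.9]
x y yaw dz latch [ 4.866e-01 -2.482e-01  6.820e-02 -3.000e-04  6.060e-02]
w7 seat [-0.3 -4.8]
w7 keeper [-0.5  0.8]
w7 step [ 1.5 -0.7]
w7 latch_pivot [-1.6  3.5]
w7 latch_tab [-0.4  0.1]
w8 seat [-2.3 -2.8]
w8 keeper [0.8 1.6]
w8 step [ 2.6 -0.3]
w8 latch_pivot [-0.2 -0.5]
w8 latch_tab [0.5 0.9]
x y yaw dz latch [ 0.4864 -0.2493  0.0554 -0.0021  0.0901]
w7 seat [-0.5 -3.9]
w7 keeper [-0.6  2.5]
w7 step [ 1.1 -0.6]
w7 latch_pivot [-2.1  3.3]
w7 latch_tab [-0.1 -0.2]
w8 seat [-2.5 -1.8]
w8 keeper [0.7 3.4]
w8 step [ 2.1 -0.2]
w8 latch_pivot [-0.7 -0.9]
w8 latch_tab [0.7 0.5]
scene seat [ 0.5 -1.1]
scene keeper [-1.4 -1.2]
scene step [3.1 0.3]
scene latch_tab [24.1  1.9]
top keeper [-31.7 -65.2]
top latch_tab [-1.5  1.7]
14.6
```

```bash
python3 - <<'E'
from h import *
import pickle
db=pickle.load(open('db','rb'))
for f in('w7','w8'):
    q=[d for d in db if d[0]==f][0][2]; im=cv2.imread(f'pics/{f}.png'); h=cv2.cvtColor(im,cv2.COLOR_BGR2HSV)
    m=((h[...,0]>70)&(h[...,0]<95)&(h[...,1]>130)&(h[...,2]>50)).astype(np.uint8)
    for name,first in(('left',1),('right',0)):
        pts=[]
        for c in range(135,238,3):
            r=np.nonzero(m[90:300,c] if f=='w7' else m[0:200,c])[0]+(90 if f=='w7' else 0)
            if len(r)>4: pts.append(atz(q,(c,r[0]-.5 if first else r[-1]+.5),.003)[:2])
        pts=np.array(pts)
        L=cv2.fitLine(pts.astype(np.float32),cv2.DIST_HUBER,0,.001,.001).ravel()
        if L[0]<0:L[:2]*=-1
        print(f,name,'yaw',np.arctan2(L[1],L[0]),'y at x=.4866',L[3]+(.4866-L[2])*L[1]/L[0],len(pts),'x',pts[[0,-1],0])
E
python3 - <<'E'
import cv2
im=cv2.imread('pics/w8.png')[40:240,40:290]; cv2.imwrite('pics/w8c.png',cv2.resize(im,None,fx=3,fy=3,interpolation=cv2.INTER_CUBIC))
E
```

```text
w7 left yaw 0.05109239 y at x=.4866 -0.20310937 35 x [0.40859372 0.52047165]
w7 right yaw 0.058483448 y at x=.4866 -0.2947298 35 x [0.38762185 0.51442882]
w8 left yaw 0.059832733 y at x=.4866 -0.20316035 32 x [0.42077408 0.52972935]
w8 right yaw 0.067512974 y at x=.4866 -0.29518697 32 x [0.40621465 0.52820553]
```

View pics/w8c.png

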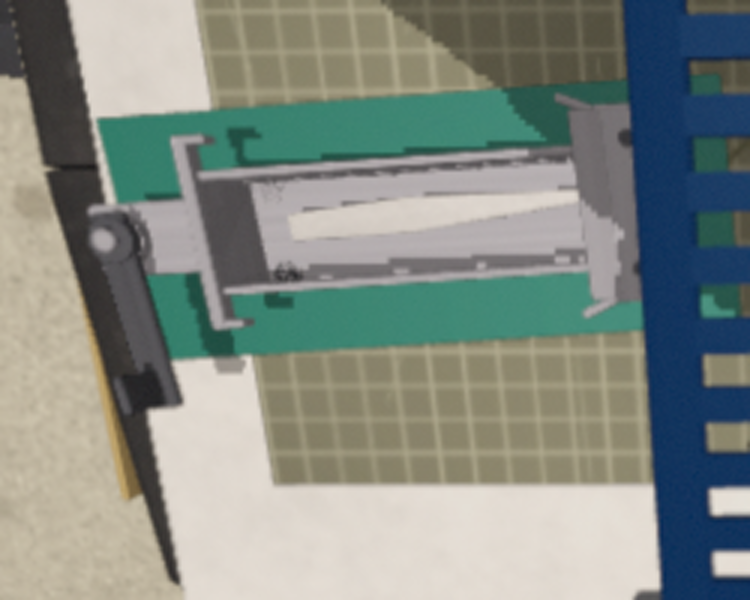

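The cropped view shows the step bar at crop x≈175–228, the keeper mouth's front edge at about (571,112)–(597,300), the pivot at (104,240) and the latch tab at (140,387). All of it agrees with the network points within about 2 px.

Run:
```python
from h import *
import pickle
q=[d for d in pickle.load(open('db','rb')) if d[0]=='w8'][0][2]
g=lambda u,v,z: atz(q,(40+u/3,40+v/3),z)
for yaw in(.06,.068):
  c,s=np.cos(yaw),np.sin(yaw); B=np.array([.4866,-.2485])
  print(yaw)
  for n,u,v,z in[('step outer',194,232,.040),('step inner',211,232,.040),('ret up',213,140,.040),('ret dn',250,322,.040),('pivot top',104,240,.05),('mouth a',571,112,.048),('mouth b',597,300,.048),('cheekflare a',557,96,.045),('b',583,315,.045),('wall L near',205,176,.036),('wall L far',570,152,.036),('wall R near',232,290,.036),('wall R far',585,262,.036)]:
    d=g(u,v,z)[:2]-B; print(n,np.round(1000*np.array([c*d[0]+s*d[1],-s*d[0]+c*d[1]]),1))
```

```text
0.06
step outer [-84.4  -0.4]
step inner [-78.2  -0.8]
ret up [-70.2  30.2]
ret dn [-71.3 -33.6]
pivot top [-110.3   -1.3]
mouth a [59.8 29.8]
mouth b [ 60.4 -33.4]
cheekflare a [54.9 35.6]
b [ 53.9 -38.6]
wall L near [-78.5  18.8]
wall L far [54.3 18.1]
wall R near [-78.  -21.7]
wall R far [ 54.5 -20.2]
0.068
step outer [-84.4   0.3]
step inner [-78.2  -0.2]
ret up [-69.9  30.7]
ret dn [-71.5 -33. ]
pivot top [-110.3   -0.5]
mouth a [60.  29.3]
mouth b [ 60.2 -33.9]
cheekflare a [55.1 35.2]
b [ 53.5 -39. ]
wall L near [-78.4  19.4]
wall L far [54.4 17.7]
wall R near [-78.1 -21.1]
wall R far [ 54.4 -20.6]
```

Run:
```python
from h import *
t,M,s=T(); p=snap('wrist','w9.png'); im=np.asarray(p['pixels']); h=cv2.cvtColor(im,cv2.COLOR_RGB2HSV)
m=((h[...,0]>100)&(h[...,0]<125)&(h[...,1]>140))
from scipy.optimize import brentq
print(s['t'],t)
for v in (2,20,40,60,90,120,150,180,210,230,240,290,300):
    r=np.nonzero(m[v,200:450])[0]+200
    if len(r)<5: continue
    w=lambda z: np.linalg.norm(atz(p,(r[-1]+.5,v),z)-atz(p,(r[0]-.5,v),z))-.056
    z=brentq(w,.0,.36); X=(atz(p,(r[0],v),z)+atz(p,(r[-1],v),z))/2
    print(v,r[0],r[-1],'z-tcp %.4f'%(z-t[2]),'rel',np.round(M.T@(X-t)*1000,1))
c=m[:,324]; print([i for i in range(280,330) if m[i,300]!=m[i-1,300]])
for v in(305,308,312): print(v,np.round(M.T@(atz(p,(324,v),t[2]+.018)-t)*1000,1))
```

```text
14.6 [ 0.64014104 -0.31943657  0.24037237]
2 246 395 z-tcp 0.0127 rel [106.7  -1.7 -12.7]
20 247 449 z-tcp 0.0477 rel [ 91.    6.1 -47.7]
40 248 393 z-tcp 0.0127 rel [ 93.7  -1.8 -12.7]
60 249 446 z-tcp 0.0481 rel [ 80.7   6.2 -48.1]
90 251 391 z-tcp 0.0130 rel [ 75.5  -1.6 -13. ]
120 253 389 z-tcp 0.0123 rel [ 63.9  -1.6 -12.3]
150 255 388 z-tcp 0.0125 rel [ 51.8  -1.5 -12.5]
180 257 387 z-tcp 0.0128 rel [ 39.   -1.3 -12.8]
210 260 386 z-tcp 0.0121 rel [ 25.4  -0.9 -12.1]
230 261 384 z-tcp 0.0113 rel [ 15.8  -1.1 -11.3]
240 261 385 z-tcp 0.0135 rel [ 11.8  -0.9 -13.5]
290 264 382 z-tcp 0.0133 rel [-13.6  -0.9 -13.3]
300 265 382 z-tcp 0.0134 rel [-18.8  -0.7 -13.4]
[282, 290, 311]
305 [-18.4  -0.4 -18. ]
308 [-20.   -0.4 -18. ]
312 [-22.1  -0.4 -18. ]
```

The lid sits level in the hand, gripped about 22 mm from its near end. At that grip the fingers would hit the step's returns while the far end enters the keeper. I'll set the lid back down with more overhang and take a shallower grip nearer its middle.

```bash
python3 -m crank '[4.5,4.5,-1.5,0,0,4.5,9,-3,0,0,4.5,13.5,-4.5,0,0,4.5,18,-6,1,0,4.5,21.5,-7,2.5,0,4.5,23.3,-7,5,0,4.5,23.3,-7,9,0,4.5,23.3,-7,13,0,4.5,23.3,-7,16,0,4.5,23.3,-7,17,0,4.5,23.3,-7,17.4,0,4.5,23.3,-7,17.4,0]'; python3 -c "
from h import *
t,M,s=T();print(t,s['contact_force'])"
```

```text
t: 15.85
tool_pos: [0.5708, -0.0867, 0.0671]
tcp_rot: [3.141, 0.0, 1.57]
contact_force: [0.9, 0.1, 0.3]
gripper_width: 0.0541
finger_force: 63.5
[ 0.57077317 -0.08671644  0.06714501] [0.86206571 0.05757274 0.32779513]
```

```bash
python3 -m crank '[4.5,0,-0.1,0.2,0,4.5,0,-0.1,0.4,0,4.5,0,-0.1,0.4,0]' | grep -E "pos|contact"; python3 -m crank '[4.5,0,0,0.1,0,4.5,0,0,0.2,0,4.5,0,0,0.2,0]' | grep -E "pos|contact"
```

```text
tool_pos: [0.5695, -0.0864, 0.063]
contact_force: [0.0, 0.8, -0.6]
tool_pos: [0.5695, -0.0864, 0.0607]
contact_force: [-0.3, -0.4, 3.1]
```

```bash
python3 -m crank '[6.5,0,0,0,0,8.5,0,0,0,0,8.5,0,0,0,0,8.5,0,0,0,0,8.5,0,0,-2,0,8.5,0,0,-6,0,8.5,0,0,-11,0,8.5,1.2,0,-13,0,8.5,1.2,0,-13,0,8.5,1.2,0,-13,0]' | grep -E "pos|contact"; python3 b.py w10 lid,case_edge;python3 - <<'E'
from h import *
p=snap('wrist'); a=np.array(bot.regions_of('lid',p)[0]['region']); ys,xs=np.nonzero(a)
print(xs.min(),xs.max(),ys.min(),ys.max())
for v in(ys.min(),ys.max()):
    r=np.nonzero(a[v+(4 if v<200 else -4)])[0]; print(v,np.round(atz(p,(r[0],v),.079),4),np.round(atz(p,(r[-1],v),.079),4))
t,M,s=T();print(s['t'],t)
E
```

```text
tool_pos: [0.5691, -0.074, 0.1903]
contact_force: [-0.5, -0.2, -0.3]
lid [323.3 142.3] 0.64
  tri lid [0.572  0.0314 0.0209] [73.8 96.1 46.5 56.1 64.6]
case_edge [321.7 150.7] 0.93
  tri case_edge [ 0.5676 -0.0361  0.0739] [3.1 1.6 1.1 0.6]
17.6 [ 0.5683 -0.0746  0.189 ] [-0.3 -0.1 -0.2]
287 361 35 235
35 [0.5404 0.0497 0.079 ] [0.5948 0.0496 0.079 ]
235 [ 0.5417 -0.1094  0.079 ] [ 0.5968 -0.1094  0.079 ]
17.7 [ 0.56856226 -0.07470795  0.18922791]
```

View pics/w10.png

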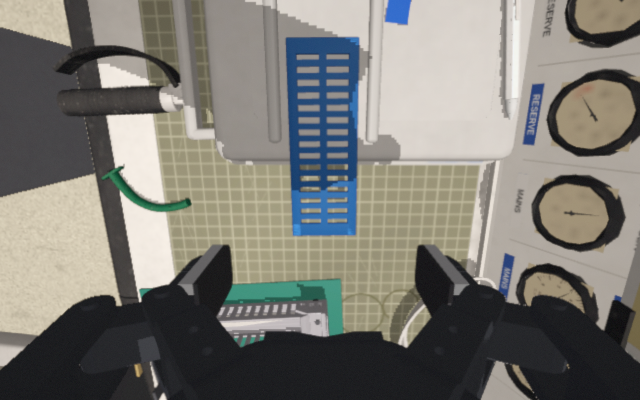

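The lid rests flat between the ribs. Its right end is at row 235, 73 mm past the edge, and the tape and torch are untouched.

```bash
python3 -m crank '[8.5,1.1,0,4,0,8.5,1.1,0,8,0,8.5,1.1,0,11,0,8.5,1.1,0,12.3,0,8.5,1.1,0,12.3,0,4.5,1.1,0,12.3,0,4.5,1.1,0,12.3,0,4.5,1.1,0,12.3,0,4.5,1.1,0,12.3,0,4.5,1.1,0,12.3,0]' 60; python3 -m crank '[4.5,0,0,-0.5,0,4.5,0,0,-1.5,0,4.5,0,0,-3.5,0,4.5,0,0,-7,0,4.5,0,0,-11,0,4.5,0,0,-15,0,4.5,0,0,-17,0,4.5,0,0,-17,0]'
python3 - <<'E'
from h import *
t,M,s=T(); p=snap('wrist','w11.png')
print(s['t'],t)
c=np.array([.4872,-.2500]); yaw=.063; d=np.array([np.cos(yaw),np.sin(yaw)])
g=c+d*(-.034-.035)
print(g,np.round(M.T@(np.r_[g,.10]-t)*100,2), 'yaw',s['tcp_rot'][2]-yaw)
im=np.asarray(p['pixels']); h=cv2.cvtColor(im,cv2.COLOR_RGB2HSV); m=((h[...,0]>100)&(h[...,0]<125)&(h[...,1]>140))
from scipy.optimize import brentq
for v in (2,40,90,120,150,180,210,230,300,320,330):
    r=np.nonzero(m[v,200:440])[0]+200
    if len(r)<5: continue
    w=lambda z: np.linalg.norm(atz(p,(r[-1]+.5,v),z)-atz(p,(r[0]-.5,v),z))-.056
    z=brentq(w,-.1,.36); X=(atz(p,(r[0],v),z)+atz(p,(r[-1],v),z))/2
    print(v,r[0],r[-1],'rel',np.round(M.T@(X-t)*1000,1))
E
```

```text
t: 18.7
tool_pos: [0.5701, -0.0637, 0.0686]
tcp_rot: [3.139, 0.0, 1.571]
contact_force: [-0.2, -1.0, 6.3]
gripper_width: 0.0531
finger_force: 61.9
t: 19.5
tool_pos: [0.5705, -0.0637, 0.2412]
tcp_rot: [3.136, 0.0, 1.571]
contact_force: [0.5, -0.1, -1.9]
gripper_width: 0.053
finger_force: 63.2
19.5 [ 0.57045662 -0.06368427  0.24119318]
[ 0.41833689 -0.25434413] [-19.07 -15.29  14.03] yaw 1.5077680599462422
2 248 395 rel [107.2  -1.3 -11. ]
40 250 389 rel [94.9 -2.2 -7.2]
90 254 385 rel [76.1 -2.3 -4.2]
120 256 384 rel [63.8 -2.1 -4.2]
150 258 384 rel [51.  -1.7 -5.4]
180 260 383 rel [37.5 -1.5 -5.5]
210 263 382 rel [23.1 -1.1 -4.6]
230 264 381 rel [13.2 -1.1 -4.7]
300 268 379 rel [-23.3  -0.6  -6.5]
320 270 378 rel [-35.7  -0.4  -5.6]
330 271 378 rel [-41.6  -0.1  -5.7]
```

```bash
python3 -m crank '[4.5,-2,-1.5,0,0.14,4.5,-4,-3,0,0.28,4.5,-6,-4.5,0,0.42,4.5,-8,-6,0,0.56,4.5,-10,-7.5,0,0.7,4.5,-12,-9,0,0.84,4.5,-14,-10.5,0,0.98,4.5,-16,-12,0,1.12,4.5,-18,-13.5,0,1.26,4.5,-19,-14.6,0,1.4,4.5,-19,-14.6,2,1.508,4.5,-19,-14.6,4,1.508]'
cat > rel.py <<'E'
from h import *
t,M,s=T(); c=np.array([.4872,-.2500]); yaw=.063; C=np.array([[np.cos(yaw),-np.sin(yaw)],[np.sin(yaw),np.cos(yaw)]])
l=C.T@(t[:2]-c)*1000
print('t',round(s['t'],2),'cass x,y',np.round(l,1),'z',np.round(t[2]*1000,1),'yaw err',round(s['tcp_rot'][2]-yaw,4),'F cass',np.round(C.T@np.array(s['contact_force'])[:2],1),round(s['contact_force'][2],1),'grip',round(s['finger_force'],1),round(s['gripper_width'],4),'mom',np.round(s['moment'],2))
E
python3 rel.py
```

```text
t: 20.75
tool_pos: [0.4223, -0.2533, 0.1961]
tcp_rot: [-3.141, 0.001, 0.058]
contact_force: [0.6, -0.1, -1.2]
gripper_width: 0.0534
finger_force: 63.2
t 20.75 cass x,y [-65.    0.8] z 196.1 yaw err -0.0051 F cass [ 0.6 -0.2] -1.2 grip 63.2 0.0534 mom [0.   0.03 0.01]
```

```bash
python3 -m crank '[4.5,0.2,0,4,0,4.5,0.2,0,8,0,4.5,0.2,0,11,0,4.5,0.2,0,13.2,0,4.5,0.2,0,13.2,0,4.5,0.2,0,13.2,0]' >/dev/null; python3 rel.py
python3 - <<'E'
from h import *
p=snap('wrist','w12.png'); s=snap('scene','s12.png')
for n in('keeper','step','lid'):
    for k in(p,s):
        r=bot.landmark_of(n,k); print(n,[ (np.round(x['uv'],1),round(x['conf'],2)) for x in r[:1]])
a=cv2.imread('pics/s12.png')[200:300,300:440]; cv2.imwrite('pics/s12c.png',np.hstack([cv2.resize(a,(420,300),interpolation=cv2.INTER_CUBIC),cv2.resize(cv2.imread('pics/w12.png'),(380,300))[:, :380]]))
E
```

```text
t 21.35 cass x,y [-62.9   0.8] z 65.2 yaw err -0.0009 F cass [-0.3 -0.3] -1.0 grip 63.4 0.0531 mom [ 0.    0.03 -0.03]
keeper []
keeper []
step [(array([321. , 261.1]), 0.77)]
step [(array([350.3, 260.4]), 0.6)]
lid [(array([323.1, 188.7]), 0.63)]
lid [(array([362.1, 240.2]), 0.72)]
```

View pics/s12c.png

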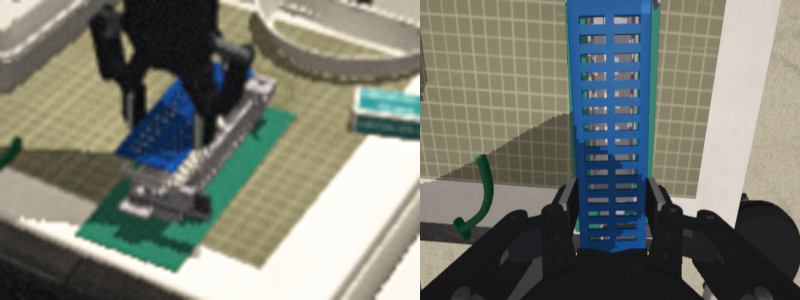

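The left half shows the lid parallel above the cassette, its far end just short of the keeper, and the right half shows it centred between the mat's edges. I've now used all ten views, so from here I go by numbers.

```bash
python3 -m crank '[4.5,0.2,0.08,0.8,0,4.5,0.2,0.08,1.6,0,4.5,0.2,0.08,2.3,0,4.5,0.2,0.08,2.6,0,4.5,0.2,0.08,2.6,0]' >/dev/null; python3 rel.py;python3 -m crank '[4.5,0.2,0,0.1,0,4.5,0.4,0,0.2,0,4.5,0.6,0,0.3,0,4.5,0.8,0,0.4,0,4.5,0.8,0,0.4,0]' >/dev/null; python3 rel.py
```

```text
t 22.25 cass x,y [-60.6  -0. ] z 38.8 yaw err -0.0006 F cass [-0.2  0.2] -1.7 grip 63.4 0.0532 mom [-0.02  0.02 -0.01]
t 22.75 cass x,y [-51.7  -0. ] z 35.3 yaw err 0.0003 F cass [0.2 0.9] -0.4 grip 63.4 0.0529 mom [-0.07  0.05  0.01]
```

```bash
python3 -m crank '[4.5,0.2,0,0,0,4.5,0.4,0,0,0,4.5,0.6,0,0,0,4.5,0.6,0,0,0]' >/dev/null; python3 rel.py;python3 -m crank '[4.5,0.2,0,0,0,4.5,0.4,0,0,0,4.5,0.6,0,0,0,4.5,0.6,0,0,0]' >/dev/null; python3 rel.py
```

```text
t 23.15 cass x,y [-45.8  -0.1] z 35.4 yaw err 0.0001 F cass [-0.6 -0.8] -1.1 grip 63.4 0.053 mom [-0.01  0.04  0.01]
t 23.55 cass x,y [-39.7  -0.1] z 35.4 yaw err 0.0002 F cass [1.  0.4] -1.6 grip 63.4 0.0532 mom [-0.03  0.06  0.02]
```

```bash
python3 -m crank '[4.5,0.2,0,0,0,4.5,0.4,0,0,0,4.5,0.4,0,0,0]' >/dev/null; python3 rel.py;python3 -m crank '[4.5,0.15,0,0,0,4.5,0.3,0,0,0,4.5,0.3,0,0,0]' >/dev/null; python3 rel.py
```

```text
t 23.85 cass x,y [-35.7  -0.1] z 35.4 yaw err 0.0001 F cass [-0.2  0.2] -1.6 grip 63.4 0.0532 mom [-0.04  0.07 -0.05]
t 24.15 cass x,y [-33.2  -0.1] z 35.3 yaw err -0.0003 F cass [ 0.1 -0.1] -1.8 grip 63.4 0.053 mom [ 0.07  0.2  -0.01]
```

```bash
python3 -m crank '[4.5,0.1,0,0,0,4.5,0.2,0,0,0,4.5,0.2,0,0,0]' >/dev/null; python3 rel.py
python3 - <<'E'
from h import *
t,M,s=T(); p=snap('wrist','w13.png')
im=np.asarray(p['pixels']); h=cv2.cvtColor(im,cv2.COLOR_RGB2HSV); m=((h[...,0]>100)&(h[...,0]<125)&(h[...,1]>140))
from scipy.optimize import brentq
for v in (2,40,60,90,120,150,180,210,230,300,320,330):
    r=np.nonzero(m[v,200:440])[0]+200
    if len(r)<5: continue
    w=lambda z: np.linalg.norm(atz(p,(r[-1]+.5,v),z)-atz(p,(r[0]-.5,v),z))-.056
    z=brentq(w,-.1,.17); X=(atz(p,(r[0],v),z)+atz(p,(r[-1],v),z))/2
    print(v,r[0],r[-1],'rel',np.round(M.T@(X-t)*1000,1))
for n in('keeper','seat','step','lid'):
    r=bot.landmark_of(n,p); print(n,[(np.round(x['uv'],1),round(x['conf'],2)) for x in r[:1]])
E
```

```text
t 24.45 cass x,y [-32.9   0.1] z 35.0 yaw err -0.0013 F cass [-6.4  0.5] -0.8 grip 63.4 0.0531 mom [-0.11  1.44 -0.09]
60 252 388 rel [87.  -1.3 -6.2]
90 254 387 rel [75.3 -1.2 -6.2]
120 256 385 rel [63.2 -1.2 -5.3]
150 258 384 rel [50.3 -1.  -5.4]
180 260 384 rel [37.1 -0.6 -6.6]
210 262 383 rel [23.1 -0.4 -6.8]
230 263 382 rel [13.4 -0.4 -7. ]
300 268 379 rel [-24.    0.1  -6.6]
320 270 379 rel [-35.4   0.6  -6.9]
330 270 378 rel [-41.3   0.3  -7. ]
keeper [(array([323.8,  22.1]), 0.73)]
seat [(array([321.7, 187.5]), 0.94)]
step [(array([ 70.6, 318.9]), 0.3)]
lid [(array([324.6, 187.4]), 0.93)]
```

The contact comes exactly where the stop wall should be, and the lip hides the lid's far end, so the lid is under it. I'll ease the push and lower the near end.

```bash
python3 -m crank '[4.5,-0.18,0,0,0,4.5,-0.18,0,0.1,0,4.5,-0.18,0,0.2,0,4.5,-0.18,0,0.3,0,4.5,-0.18,0,0.3,0]' >/dev/null; python3 rel.py; python3 -m crank '[4.5,0,0,0.1,0,4.5,0,0,0.2,0,4.5,0,0,0.2,0]' >/dev/null; python3 rel.py
```

```text
t 25.2 cass x,y [-33.   -0.2] z 32.3 yaw err -0.0003 F cass [-3.   0.6] 0.3 grip 63.5 0.0529 mom [-0.06  0.65 -0.08]
t 25.5 cass x,y [-33.   -0.2] z 30.4 yaw err -0.0004 F cass [-3.3 -0. ] 0.3 grip 63.5 0.0531 mom [-0.09  0.78 -0.14]
```

```bash
python3 -m crank '[4.5,-0.05,0,0.1,0,4.5,-0.05,0,0.15,0,4.5,-0.05,0,0.15,0]' >/dev/null; python3 rel.py; python3 -m crank '[4.5,0,0,0.1,0,4.5,0,0,0.1,0]' >/dev/null; python3 rel.py
```

```text
t 25.8 cass x,y [-33.   -0.3] z 29.8 yaw err -0.0003 F cass [-5.1  2.7] 13.7 grip 64.6 0.0533 mom [ 0.32  1.06 -0.08]
t 26.0 cass x,y [-33.   -0.3] z 29.6 yaw err -0.0005 F cass [-6.6  5.4] 27.1 grip 65.7 0.0533 mom [ 0.84  1.58 -0.06]
```

```bash
python3 -m crank '[4.5,0,0,-0.2,0,4.5,-0.2,0,-0.2,0,4.5,-0.4,0,-0.2,0,4.5,-0.4,0,-0.2,0]' >/dev/null; python3 rel.py;  python3 -m crank '[4.5,-0.2,0,0,0,4.5,-0.2,0,0,0]' >/dev/null; python3 rel.py
```

```text
t 26.4 cass x,y [-35.   -0.4] z 30.1 yaw err 0.0008 F cass [ 6.1 -0.3] -0.0 grip 63.5 0.0531 mom [ 0.15 -1.17 -0.19]
t 26.6 cass x,y [-35.1  -0.5] z 30.4 yaw err 0.0015 F cass [11.4  1.4] -1.3 grip 63.4 0.0529 mom [ 0.44 -2.41 -0.31]
```

The lid is blocked in both directions with about 2.2 mm of play, so it is behind the step. I'll centre it, press lightly and release.

```bash
python3 -m crank '[4.5,0.3,0.03,0,0,4.5,0.3,0.03,0.1,0,4.5,0.3,0.03,0.15,0,4.5,0.3,0.03,0.15,0]' >/dev/null; python3 rel.py;  python3 -m crank '[6.5,0,0,0,0,8.5,0,0,0,0,8.5,0,0,0,0,8.5,0,0,0,0,8.5,0,0,-0.5,0,8.5,0,0,-3,0,8.5,0,0,-7,0,8.5,0,0,-11,0,8.5,0,0,-13,0,8.5,0,0,-13,0]' >/dev/null; python3 rel.py
python3 - <<'E'
from h import *
import pickle
db=pickle.load(open('db','rb')); p=snap('wrist','w14.png'); q={k:p[k] for k in('mtx','dist','extrinsics')}
for n in('lid','keeper','step','latch_pivot','latch_tab','seat'):
    r=bot.landmark_of(n,p)
    if r: print(n,np.round(r[0]['uv'],1),round(r[0]['conf'],2),np.round(atz(p,r[0]['uv'],{'lid':.036,'keeper':.043,'step':.04,'latch_pivot':.041,'latch_tab':.053,'seat':.036}[n]),4)); db.append(('w14',n,q,r[0]['uv']))
pickle.dump(db,open('db','wb'))
im=np.asarray(p['pixels']); h=cv2.cvtColor(im,cv2.COLOR_RGB2HSV); m=((h[...,0]>100)&(h[...,0]<125)&(h[...,1]>140))
from scipy.optimize import brentq
for v in range(40,340,25):
    r=np.nonzero(m[v,200:440])[0]+200
    if len(r)<9: continue
    w=lambda z: np.linalg.norm(atz(p,(r[-1]+.5,v),z)-atz(p,(r[0]-.5,v),z))-.056
    z=brentq(w,-.1,.17); X=(atz(p,(r[0],v),z)+atz(p,(r[-1],v),z))/2
    print(v,r[0],r[-1],np.round(X*1000,1))
E
```

```text
t 27.0 cass x,y [-34.5  -0.5] z 29.7 yaw err 0.0007 F cass [3.3 4.4] 20.4 grip 65.1 0.0533 mom [ 0.91 -0.35  0.02]
t 28.0 cass x,y [-35.4  -1.5] z 161.3 yaw err -0.0003 F cass [ 0.4 -1. ] 1.4 grip 0.0 0.0852 mom [-0.02 -0.03 -0.01]
lid [321.2 151.7] 0.85 [ 0.4876 -0.2498  0.036 ]
keeper [322.4  67.8] 0.91 [ 0.5541 -0.2468  0.043 ]
step [317.8 240.5] 0.81 [ 0.4069 -0.2516  0.04  ]
latch_pivot [321.2 271.4] 0.91 [ 0.3764 -0.2566  0.041 ]
latch_tab [379.3 277.3] 0.69 [ 0.3801 -0.309   0.053 ]
seat [319.  154.4] 0.57 [ 0.4851 -0.2481  0.036 ]
90 286 354 [ 537.7 -245.9   40. ]
115 287 353 [ 518.1 -247.    37.2]
140 288 353 [ 497.7 -248.7   38.4]
165 290 353 [ 476.  -250.8   35.6]
190 291 353 [ 454.  -252.6   37. ]
215 292 352 [ 429.8 -254.1   34.1]
240 294 352 [ 404.  -256.6   31.1]
```

The lid is level on the rim. Next I'll move over the latch tab, turned so the fingers can pinch it across its thickness.

Run:
```python
from fit import *
db=[d for d in pickle.load(open('db','rb')) if d[0] in('w7','w8','w14')]
v=go(db,0,show=False)
t,M,s=T(); print(s['q'],t,np.round(M.T@(np.array([.382,-.309,.14])-t)*100,2))
```

```text
x y yaw dz latch [ 0.4867 -0.249   0.0587 -0.      0.0605]
[-0.08625684  0.5436424   0.77580652  1.96516108 -0.50809826  0.83832243
 -0.53899838] [ 0.45038654 -0.25252349  0.15752483] [-7.18  5.21  1.76]
```

```bash
python3 -m crank '[5,-2,1.5,0,-0.14,5,-4,3,0,-0.28,5,-6,4.5,0,-0.42,5,-7.2,5.2,0,-0.56,5,-7.2,5.2,0,-0.7,5,-7.2,5.2,0,-0.84,5,-7.2,5.2,0,-0.98,5,-7.2,5.2,0,-1.12,5,-7.2,5.2,0,-1.26,5,-7.2,5.2,0,-1.4,5,-7.2,5.2,0,-1.54,5,-7.2,5.2,0,-1.571]' |grep -E "pos|rot"; python3 b.py w15 latch_tab,latch_pivot,step
python3 - <<'E'
from fit import *
db=[d for d in pickle.load(open('db','rb')) if d[0] in('w7','w8','w14','w15')]
v=go(db,0)
c,s=np.cos(v[2]),np.sin(v[2]); piv=v[:2]+[-.112*c,-.112*s]; a=v[2]+v[4]-np.pi/2; tab=piv+.054*np.array([np.cos(a),np.sin(a)])
t,M,st=T(); print(piv,tab,a,st['tcp_rot'][2],np.round(M.T@(np.r_[tab,.049]-t)*100,2),st['q'])
E
```

```text
tool_pos: [0.3819, -0.3092, 0.1579]
tcp_rot: [-3.141, -0.001, 1.637]
latch_tab [322.  202.6] 0.7
  tri latch_tab [ 0.3803 -0.3103  0.0517] [1.  1.7 1.3 3. ]
latch_pivot [317.  130.7] 0.58
  tri latch_pivot [ 0.3718 -0.2557  0.0338] [1.9 1.9 1.3 0.5]
step [354.9 132.7] 0.75
  tri step [ 0.4047 -0.2537  0.0404] [0.6 1.1 3.  1.6]
29.75 [ 0.3821 -0.3092  0.1582] [ 0.8 -0.3  0.3]
x y yaw dz latch [ 0.4862 -0.2492  0.06    0.      0.0575]
w7 seat [-0.7 -4. ]
w7 keeper [-0.8  2.1]
w7 step [ 1.  -0.4]
w7 latch_pivot [-2.1  3.7]
w7 latch_tab [-1.4  0.3]
w8 seat [-2.7 -1.9]
w8 keeper [0.5 3. ]
w8 step [2. 0.]
w8 latch_pivot [-0.8 -0.5]
w8 latch_tab [-0.6  1.1]
w14 keeper [-2.1 -0. ]
w14 step [2.6 1.8]
w14 latch_pivot [-0.8  1.9]
w14 latch_tab [ 0.6 -0.6]
w14 seat [ 1.4 -1.1]
w15 latch_tab [ 0.8 -4. ]
w15 latch_pivot [2.4 0.9]
w15 step [ 2. -1.]
[ 0.3743881  -0.25592084] [ 0.38071554 -0.30954885] -1.4533516456197504 1.6303941262049155 [-0.03 -0.14 10.92] [ 0.3692169   0.41209977  0.30200534  2.01533585 -0.1776794   0.73926344
  0.8388584 ]
```

```bash
python3 -m crank '[5,0,-0.1,4,-0.05,5,0,-0.1,8,-0.05,5,0,-0.1,10,-0.05,5,0,-0.1,10.9,-0.05,5,0,-0.1,10.9,-0.05,0,0,-0.1,10.9,-0.05,0,0,-0.1,10.9,-0.05,0,0,-0.1,10.9,-0.05,0,0,-0.1,10.9,-0.05,0,0,-0.1,10.9,-0.05]' 25
python3 - <<'E'
from h import *
t,M,s=T(); yaw0=s['tcp_rot'][2]; print(t,yaw0,s['moment'])
piv=np.array([.3755,-.2566]); r=t[:2]-piv; print('r',np.linalg.norm(r),np.arctan2(r[1],r[0]))
a0=np.arctan2(r[1],r[0]); R0=np.linalg.norm(r)
for k in range(1,13):
    d=.13*k; X=np.r_[piv+R0*np.array([np.cos(a0+d),np.sin(a0+d)]),t[2]]
    print(k,np.round(M.T@(X-t)*100,2),round(-d,2))
E
```

```text
t: 30.75
tool_pos: [0.3818, -0.3096, 0.0501]
tcp_rot: [3.14, 0.001, 1.684]
contact_force: [-1.1, -0.1, 7.1]
gripper_width: 0.0032
finger_force: 28.4
[ 0.38176234 -0.30960565  0.05011161] 1.6837840311832513 [-0.0402828   0.07886204  0.07028789]
r 0.05337430155383799 -1.4531967683557079
1 [0.05 0.69 0.  ] -0.13
2 [0.19 1.37 0.  ] -0.26
3 [0.41 2.03 0.  ] -0.39
4 [0.72 2.65 0.  ] -0.52
5 [1.1  3.23 0.  ] -0.65
6 [1.56 3.75 0.  ] -0.78
7 [2.08 4.2  0.  ] -0.91
8 [2.66 4.59 0.  ] -1.04
9 [3.28 4.9  0.  ] -1.17
10 [3.93 5.12 0.  ] -1.3
11 [4.61 5.26 0.  ] -1.43
12 [5.3  5.31 0.  ] -1.56
```

```bash
python3 -m crank '[0,0.05,0.69,-0.1,-0.13,0,0.19,1.37,-0.1,-0.26,0,0.41,2.03,-0.1,-0.39,0,0.72,2.65,-0.1,-0.52,0,1.1,3.23,-0.1,-0.65,0,1.1,3.23,-0.1,-0.65]'
python3 - <<'E'
from h import *
t,M,s=T(); yaw0=s['tcp_rot'][2]; print(t,yaw0,s['moment'])
piv=np.array([.3755,-.2566]); r=t[:2]-piv; print('r',np.linalg.norm(r),np.arctan2(r[1],r[0]))
a0=np.arctan2(r[1],r[0]); R0=np.linalg.norm(r)
for d in (.13,.26,.39,.52,.65,.78,.84,.88,.92):
    X=np.r_[piv+R0*np.array([np.cos(a0+d),np.sin(a0+d)]),t[2]]
    print(np.round(M.T@(X-t)*100,2),round(-d,2),'ang',round(a0+d-.06+np.pi/2,3))
E
```

```text
t: 31.35
tool_pos: [0.4127, -0.2944, 0.0505]
tcp_rot: [3.141, 0.0, 2.337]
contact_force: [1.2, -1.2, -0.3]
gripper_width: 0.003
finger_force: 27.4
[ 0.41265781 -0.29441272  0.05046602] 2.336704568413948 [-0.24303682 -0.07242272  0.02732977]
r 0.05301419506001025 -0.7941335276401816
[0.05 0.69 0.  ] -0.13 ang 0.847
[0.19 1.36 0.  ] -0.26 ang 0.977
[0.42 2.01 0.  ] -0.39 ang 1.107
[0.73 2.63 0.  ] -0.52 ang 1.237
[1.12 3.2  0.  ] -0.65 ang 1.367
[1.57 3.71 0.  ] -0.78 ang 1.497
[1.81 3.93 0.  ] -0.84 ang 1.557
[1.97 4.07 0.  ] -0.88 ang 1.597
[2.13 4.2  0.  ] -0.92 ang 1.637
```

```bash
python3 -m crank '[0,0.05,0.69,0,-0.13,0,0.19,1.36,0,-0.26,0,0.42,2.01,0,-0.39,0,0.73,2.63,0,-0.52,0,1.12,3.2,0,-0.65,0,1.57,3.71,0,-0.78,0,1.57,3.71,0,-0.78]'; python3 rel.py; python3 -m crank '[0,0.15,0.12,0,-0.06,0,0.24,0.2,0,-0.1,0,0.24,0.2,0,-0.1]'; python3 rel.py
```

```text
t: 32.05
tool_pos: [0.4285, -0.2573, 0.0505]
tcp_rot: [3.141, 0.001, 3.113]
contact_force: [2.9, -0.4, -2.3]
gripper_width: 0.0032
finger_force: 27.4
t 32.05 cass x,y [-59.1  -3.6] z 50.5 yaw err 3.0502 F cass [ 2.8 -0.6] -2.3 grip 27.4 0.0032 mom [-0.04 -0.53  0.04]
t: 32.35
tool_pos: [0.4284, -0.2552, 0.0507]
tcp_rot: [3.142, 0.005, -3.074]
contact_force: [7.8, 4.1, -4.6]
gripper_width: 0.0027
finger_force: 28.4
t 32.35 cass x,y [-59.   -1.5] z 50.7 yaw err -3.1373 F cass [8.1 3.6] -4.6 grip 28.4 0.0027 mom [ 0.8  -1.8  -0.21]
```

```bash
python3 -m crank '[0,-0.1,0.15,0.05,0,0,-0.2,0.3,0.05,0,0,-0.2,0.3,0.05,0]' >/dev/null; python3 rel.py; python3 -m crank '[0,0,0.2,0,0,0,0,0.2,0,0]' >/dev/null; python3 rel.py
```

```text
t 32.65 cass x,y [-58.9   0.6] z 50.4 yaw err -3.1364 F cass [ 4.2 -2.1] 3.2 grip 27.9 0.003 mom [-0.29 -0.86 -0.08]
t 32.85 cass x,y [-58.9   0.9] z 50.4 yaw err -3.1363 F cass [ 3.4 -7. ] 0.5 grip 27.7 0.003 mom [-1.73 -0.94 -0.04]
```

```bash
python3 -m crank '[2,0,-0.15,0,0,4,0,-0.15,0,0,5,0,-0.15,0,0,5,0,-0.15,-1,0,5,0,-0.15,-4,0,5,0,-0.15,-8,0,5,0,-0.15,-12,0,5,0,-0.15,-16,0,5,0,-0.15,-18,0,5,0,-0.15,-18,0]' >/dev/null; python3 rel.py
python3 - <<'E'
from h import *
w=snap('wrist','w16.png'); sc=snap('scene','s16.png')
for p in (w,sc):
  for n,z in(('lid',.036),('latch_tab',.053),('latch_pivot',.041),('keeper',.043)):
    r=bot.landmark_of(n,p)
    if r:
        X=atz(p,r[0]['uv'],z); c=np.array([.4872,-.25]); C=np.array([[np.cos(.06),-np.sin(.06)],[np.sin(.06),np.cos(.06)]]); print(n,np.round(r[0]['uv'],1),round(r[0]['conf'],2),'cass',np.round(C.T@(X[:2]-c)*1000,1))
for n in('tape_roll','pen_torch'):
    r=bot.landmark_of(n,sc); print(n,[(np.round(x['uv'],1),round(x['conf'],2)) for x in r[:1]])
E
```

```text
t 33.85 cass x,y [-58.6   1.4] z 233.5 yaw err -3.1326 F cass [-0.1 -0.7] -0.4 grip 0.0 0.0503 mom [0.05 0.03 0.01]
lid [323.4 224.1] 0.78 cass [-2.5  1.7]
latch_tab [323.5 178.1] 0.75 cass [-60.6   1.2]
latch_pivot [323.2 124.4] 0.8 cass [-115.9    0.2]
keeper [321.5 280.2] 0.97 cass [66.8  0.2]
lid [365.7 243.6] 0.58 cass [-3.2  0. ]
latch_tab [356.8 250.2] 0.51 cass [-59.8  -2.4]
latch_pivot [342.1 264.1] 0.75 cass [-112.7   10.7]
keeper [376.2 231. ] 0.61 cass [52.8 -3.7]
tape_roll [(array([279.3, 158.2]), 0.52)]
pen_torch [(array([319. , 169.8]), 0.63)]
```

```bash
python3 -c "
from station import bot
print(bot.sign_off())"
```

```text
the job is handed in; nothing more can be done
None
```

The job is handed in at about 34 s: by force and position checks the lid is seated flat under the keeper and behind the step, the latch is at its stop, the gripper is clear, and nothing else was touched.

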